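# Reset the press control unit with the reset pin

### The arm

A 6-joint arm with a two-finger parallel gripper is mounted at the origin on the work surface. World frame = base frame: x ahead of the robot, y to its left, z up, the work surface at z = 0. Lengths are in m, angles in rad, forces in N, time in s.
With the tool pointing down it reaches from about 0.225 to 0.875 m from the base axis. Payload 3.4 kg.
Tool frame: the origin (TCP) lies between the finger pads; the fingertips stand 11 mm ahead of it and the grasp point (between the pads) lies 8 mm behind it (bot.tcp_to_tips is the distance from the TCP to the fingertips, in m); z points along the fingers, y is the direction in which the jaws open and shut (so a half turn about z gives the same grasp; the last joint's range is limited). The gripper opens to 85 mm and grips with 20 to 120 N. Pads are 22 mm wide; open, the fingers measure 114 mm over their backs; the gripper's body (76 mm by 85 mm) begins 54 mm behind the grasp point. The pads swing forward as they close: fully open they stand 13 mm farther back than shut.
Start: joints at [-1.311, 0.276, 1.505, -0, 1.361, -0.121], TCP at [0.214, -0.534, 0.242] pointing down, gripper open.
Joint ranges: [-2.89, 2.89], [-0.75, 2.08], [0.22, 2.7], [-1.18, 4.32], [0.11, 2.71], [-2.7, 2.7]. Speed limits (rad/s): [2.57, 2.57, 3.14, 3.14, 3.14, 3.14].

### API

Orientations are given as a rotation vector (axis times angle).
In Python, from plant import readout, get_image, camera_model, bot gives the robot as it stands.
- The arm moves only by the shell command python3 -m jog 'ROWS' [FORCE]. ROWS is JSON, a list of rows, each an object with "delta_rot": the turn, a rotation vector about the tool's x, y, z in units of 5 degrees (1.0 is 5 degrees), a list of three; "slide": the shift along the tool's x, y, z in units of 30 mm (1.0 is 30 mm), a list of three; "fingers": the opening, from -1 (shut) to 1 (fully open). In form: [{"delta_rot": [ax, ay, az], "slide": [dx, dy, dz], "fingers": fingers}, ...]. A call has 1 to 8 rows; each row shifts and turns the commanded pose from where the row before left it, along the tool's axes as they then stand; what a row does not reach is not made up. A row lasts 1/10 s, in which the tool goes at most 50 mm and 8.59 degrees, less where a joint would pass 70% of its speed; a pose out of reach is approached as far as the arm can. A call is refused whole if a number of a shift passes 1 or a number of a turn 1, either way. A call with a gripper value outside its range is refused whole. The fingers move at their own pace and stop on an object; FORCE is the grip in N (left out, the last holds). Time passes only in rows, so rows that do not move let the fingers close. It gives the time, the measured TCP pose, the force and the opening at its end, in the units of the state.
- readout.observe(): the state, without advancing time (a new reading comes with each control period).
- get_image(name): name is "scene" or "side" or "wrist"; returns the picture (384x512x3 uint8, red, green, blue); there is no depth.
- camera_model(name): a dict with "vertical_fov" (degrees; the focal length in pixels is half the picture's height over the tangent of half this angle, whatever the lens; pixels are square), "cx", "cy" (the principal point, pixels), "k1" (the pictures are not rectified: a ray, as slopes to the right and down, at radius r is drawn at 1 + k1 r^2 times it, then the intrinsics apply), "R" (3x3) and "t" (3): a world point X has camera coordinates R X + t. Camera axes: x right, y down, z forward; pixel columns grow to the right and rows downward; lengths in m; the calibration is good to about 2 mm. A picture is of the moment at which its call begins: read the wrist's pose just before it. camera_model takes no time and is no camera call; for the wrist camera it gives the pose at the moment of the call.
- bot.sign_off(): hands the job in, once; it reports no verdict.
The state is a dict: "time_s": time; "joint_pos": joint angles; "qd": joint speeds; "tau": joint torques, N m; "tool_pos": TCP position; "ee_rot": TCP orientation; "ft_force": force on the tool from outside, world axes, zero at the start; "moment": the same for the moment, N m; "finger_gap": finger opening in m.
Only numpy, scipy, OpenCV 4.12 (cv2) and the standard library are available. Lean on these libraries where they do the work, as an engineer would, in place of code of your own. Each camera call takes 0.05 s, during which the arm holds its last target.

### The job

Take the reset pin (the tool with the square metal handle) out of the wooden tool rack, put its tip in the little cup on the control unit's shutter and draw the shutter slowly and steadily along its rails until it is fully open. Then reach the pin's tip down through the hole this uncovers and press the recessed reset button down nearly to its stop, without ramming it; finish like that, with the pin in the gripper and the button held down. Touch the shutter with the pin only, never with the gripper, and leave the other tools and things where they are.

Things in the scene. Friction and masses are not known exactly. Their poses are not given: they have to be found in the camera images.
- pin_grip (a point): The middle of the reset pin's handle. The pin is loose and stands upright in one of the rack's three holes: a square aluminium handle 16 x 16 x 75 mm with a round steel shank 7 mm in diameter and 45 mm long below it. Mass about 60 g. The z axis runs along the pin from tip to handle (up at the start); x and y are square to the handle's flat sides. At the start the handle's lower end rests on the rack's top, 50 mm above the table, and its upper end is 125 mm above the table.
- pin_tip (a point): The centre of the flat tip of the reset pin's shank, 82.5 mm below pin_grip along the pin's axis. Same axes as pin_grip.
- rack: Wooden tool rack, a fixed block 60 x 200 x 50 mm (x, y, z); origin at the centre of its underside on the table. Three holes in its top in a row along y, 75 mm apart, 11 mm wide, hold three upright tools, in any order: the reset pin, the awl and the brush; all tops lie below 125 mm.
- controller: Grey control unit, a fixed box 150 x 200 x 70 mm (x, y, z), flat top; origin at the centre of its underside. On top are two aluminium rails along y, 6 mm high, joined by a stop bar at their +y end, a dark steel shutter between them, and a dark display on the -x side, which faces the robot, turned by up to 25 degrees (+y is to the robot's left). Unit and rack stand to the left and right, either way round.
- reset_hole (a point): Centre of the mouth of the reset hole in the control unit's top face (70 mm above the table), round, 16 mm in diameter, straight down; axes as the control unit. At rest the white top of the reset button lies 20 mm below the mouth. The closed shutter covers the hole.
- shutter_cup (a point): Centre of the floor of the cup on the shutter; moves with the shutter, axes as the control unit. The cup is an open square pocket, 14 mm wide inside, with walls 8 mm high and 3 mm thick; its floor is the upper face of the 3 mm shutter plate (41 x 60 mm), 3.5 mm above the control unit's top. When the shutter is closed the cup's centre lies 22 mm to the +y side of the hole.
- shutter (a joint): How far the shutter is open, in m: 0 closed, 0.055 fully open, against a stop. It slides along the control unit's +y to open, and stays where it is left. It starts closed or up to 10 mm open; friction about 1.2 N with some damping (0.4 N at 0.03 m/s).
- reset_button (a joint): How far the reset button is pressed, in m: 0 up, 0.008 fully down against a stop. It springs back: it needs about 1.2 N to start and 6 N at the stop. Button 13 mm in diameter.
- awl: Bystander: upright awl in the rack with a round bulbous wooden handle, same shank and height as the pin's or less; origin at its tip.
- brush: Bystander: upright brush in the rack with a flat head 28 mm wide, bristles up; origin at the lower tip of its shank.
- weight: Bystander: loose round brass weight, 50 mm in diameter, 56 mm high, between the rack and the control unit; origin at the centre of its underside.
- jar: Bystander: loose jar, 60 mm in diameter, 80 mm high, at the back; origin at the centre of its underside.
- mug: Bystander: loose white mug, 80 mm in diameter, 95 mm high, at the back; origin at the centre of its underside.
- tub: Bystander: loose round plastic tub with lid, 148 mm in diameter, 98 mm high, at the robot's right; origin at the centre of its underside.
Mind the look-alikes: they are no part of the job. What is shaped like the part that bears pin_grip but black or green is not meant.

How it is judged:
On the way, in this order (a step that is already met when the one before it is completed fails the run):
1. the reset pin is drawn out of the rack in the gripper (contact force between the fingers and reset_pin above 1 N and height (world z) of pin_tip above 0.055 m), for 0.2 s.
2. the shutter is open (42 mm or more of its 55 mm) with the pin in the gripper (contact force between the fingers and reset_pin above 1 N and value of joint shutter above 0.042 m and height (world z) of pin_tip above 0.05 m), for 0.1 s.
At the end, for the whole second after the job is handed in: the pin is in the gripper, its tip through the hole (at least 22 mm below the mouth, within 9 mm of the axis), pressing the button with more than 1.5 N and holding it at least 5 mm down of its 8 mm; the shutter is at least 38 mm open (contact force between the fingers and reset_pin above 1 N and value of joint reset_button above 0.005 m and contact force between reset_pin and reset_button above 1.5 N and z of pin_tip in the frame of reset_hole below -0.022 m and horizontal distance between pin_tip and reset_hole below 0.009 m and value of joint shutter above 0.038 m); the arm keeps its last pose, push and grip.
It fails at once if the gripper touches the shutter (contact force between any of the fingers, the arm and shutter above 0.5 N).
It fails at once if the shutter is snatched (faster than 0.15 m/s) (velocity of joint shutter above 0.15 m/s or velocity of joint shutter below -0.15 m/s).
It fails at once if the button is rammed (more than 40 N) (contact force between reset_pin and reset_button above 40 N).
It fails at once if another tool or thing is displaced by more than 30 mm (distance of any of awl, brush, weight, jar, mug, tub from where it was at the start of the episode above 0.03 m).
It also fails if it takes over 64 s, if anything falls off the work surface, if the arm or the gripper's body presses on something with over 40 N, if the wrist force passes 120 N, or if a joint passes its speed limit or range.

## Working session

There is one attempt and no reset: what is moved stays moved. The work goes in short steps, Python scripts to look and compute and a shell command to move; the robot and the scene stay as the last step left them, time stands still between calls to the robot, and variables do not carry over. Pictures are saved under pics/ and viewed, and the job is handed in when it is done.

```bash
ls; mkdir -p pics
python3 - <<'E'
from plant import readout, get_image, camera_model, bot
import cv2
print(readout.observe())
for n in ["scene","side","wrist"]:
    im=get_image(n); cv2.imwrite(f"pics/{n}0.png",im[:,:,::-1])
    print(n,camera_model(n))
print(bot.tcp_to_tips)
E
```

```text
pics
{'time_s': 0.0, 'joint_pos': array([-1.31103305e+00,  2.76563419e-01,  1.50612342e+00,  1.57386710e-05,
        1.36071964e+00, -1.20985008e-01]), 'qd': array([ 0.00026858, -0.00134134,  0.00021195, -0.00145155,  0.00218066,
        0.00104308]), 'tau': array([ 3.32275033e-05, -4.16775334e+01, -2.45805234e+01, -4.56122543e-04,
        1.08080765e-02, -4.58512929e-06]), 'tool_pos': array([ 0.21355404, -0.5333194 ,  0.24146158]), 'ee_rot': array([-3.08305824e+00, -5.94124248e-01,  1.73326006e-04]), 'ft_force': array([ 0.61620017, -0.17366007, -0.13695741]), 'moment': array([ 0.00519492, -0.02558478, -0.0198367 ]), 'finger_gap': 0.08572807480903967}
scene {'vertical_fov': 57.22522847677807, 'cx': 254.89969665383504, 'cy': 194.0867544317191, 'k1': 0.016603698169315152, 'R': array([[-0.39307345,  0.91940802, -0.01349618],
       [ 0.78521981,  0.3279944 , -0.52521378],
       [-0.4784591 , -0.21704506, -0.85086329]]), 't': array([ 0.34096637, -0.43827204,  1.44987817])}
side {'vertical_fov': 51.69973655625918, 'cx': 254.37098099851977, 'cy': 194.28953106072734, 'k1': -0.09165083622040024, 'R': array([[-0.99208011, -0.12551117, -0.00489926],
       [-0.0620871 ,  0.52391608, -0.84950405],
       [ 0.10918905, -0.84247189, -0.52755935]]), 't': array([0.60983788, 0.15356056, 0.94682638])}
wrist {'vertical_fov': 69.64290147336017, 'cx': 260.215369298226, 'cy': 190.57038261226057, 'k1': -0.04635482941365825, 'R': array([[ 0.37122387, -0.92854233, -0.00140588],
       [-0.88388529, -0.35383343,  0.30585733],
       [-0.28449893, -0.11229891, -0.95207632]]), 't': array([-0.57409292, -0.03880787,  0.37917392])}
0.011
```

View pics/scene0.png

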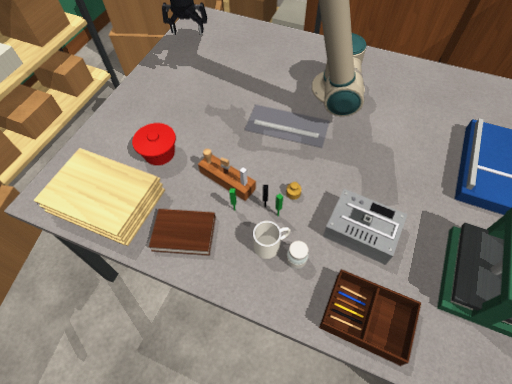

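View pics/side0.png

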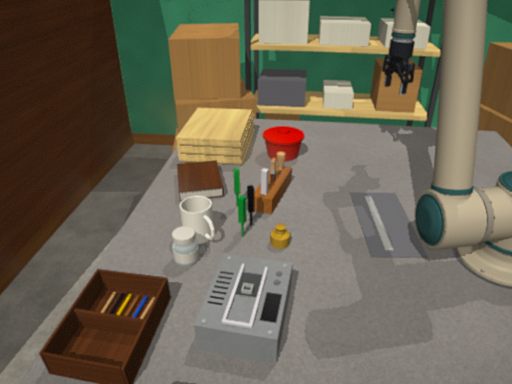

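View pics/wrist0.png

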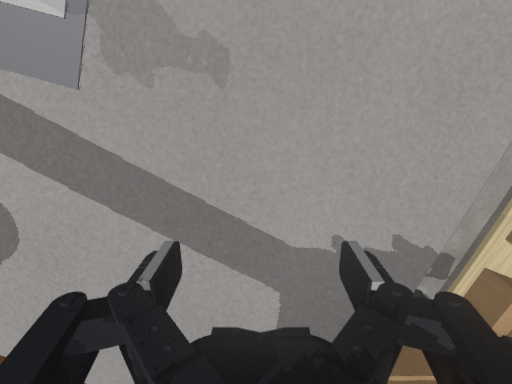

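```bash
cat > h.py <<'E'
import numpy as np, cv2
from plant import readout, get_image, camera_model, bot
def KRt(n,m=None):
    m=m or camera_model(n); f=192/np.tan(np.radians(m['vertical_fov']/2))
    return m,f
def ray(n,u,v,m=None):
    m,f=KRt(n,m)
    xd=np.array([(u-m['cx'])/f,(v-m['cy'])/f]); x=xd.copy()
    for _ in range(50): x=xd/(1+m['k1']*(x@x))
    R=np.array(m['R']);t=np.array(m['t'])
    return -R.T@t, R.T@np.array([x[0],x[1],1.])
def proj(n,X,m=None):
    m,f=KRt(n,m); c=np.array(m['R'])@np.array(X)+m['t']; x=c[:2]/c[2]
    s=1+m['k1']*(x@x); return np.array([m['cx']+f*x[0]*s,m['cy']+f*x[1]*s])
def onz(n,u,v,z,m=None):
    o,d=ray(n,u,v,m); return o+d*(z-o[2])/d[2]
def tri(obs):
    A=np.zeros((3,3));b=np.zeros(3)
    for (n,u,v,*m) in obs:
        o,d=ray(n,u,v,*m); d=d/np.linalg.norm(d); P=np.eye(3)-np.outer(d,d); A+=P;b+=P@o
    X=np.linalg.solve(A,b); return X
def crop(src,dst,u0,v0,u1,v1,k):
    im=cv2.imread(src) if isinstance(src,str) else src[:,:,::-1]
    c=cv2.resize(im[v0:v1,u0:u1],None,fx=k,fy=k,interpolation=cv2.INTER_CUBIC)
    for u in range((u0+9)//10*10,u1,10):
        cv2.line(c,((u-u0)*k,0),((u-u0)*k,4 if u%50 else 12),(0,0,255),1)
        if u%50==0: cv2.putText(c,str(u),((u-u0)*k,24),0,.4,(0,0,255),1)
    for v in range((v0+9)//10*10,v1,10):
        cv2.line(c,(0,(v-v0)*k),(4 if v%50 else 12,(v-v0)*k),(0,0,255),1)
        if v%50==0: cv2.putText(c,str(v),(14,(v-v0)*k+4),0,.4,(0,0,255),1)
    cv2.imwrite(dst,c)
E
python3 - <<'E'
from h import *
crop("pics/scene0.png","pics/s_rack.png",190,140,310,230,6)
crop("pics/side0.png","pics/d_rack.png",220,140,310,250,5)
crop("pics/scene0.png","pics/s_ctl.png",315,180,415,270,6)
crop("pics/side0.png","pics/d_ctl.png",190,220,310,340,5)
E
```

```text
(no output)
```

View pics/s_rack.png

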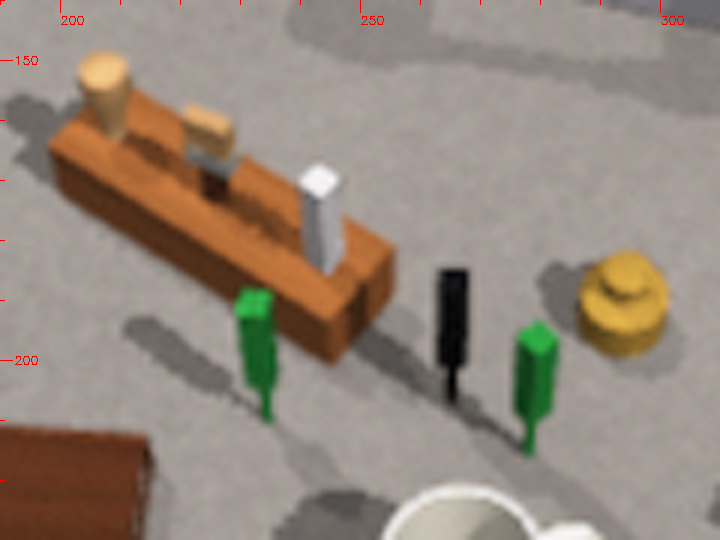

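View pics/d_rack.png

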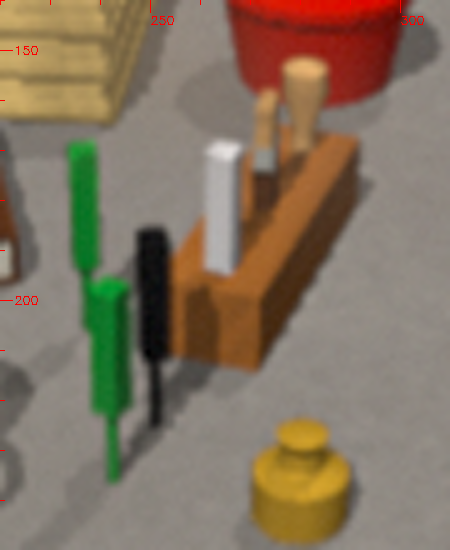

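View pics/s_ctl.png

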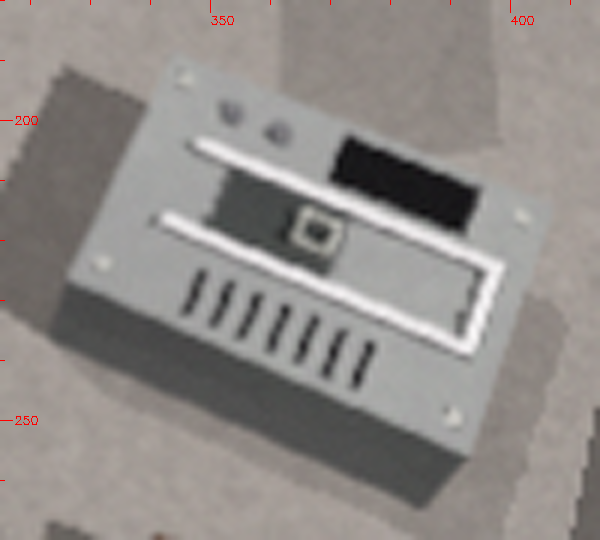

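View pics/d_ctl.png

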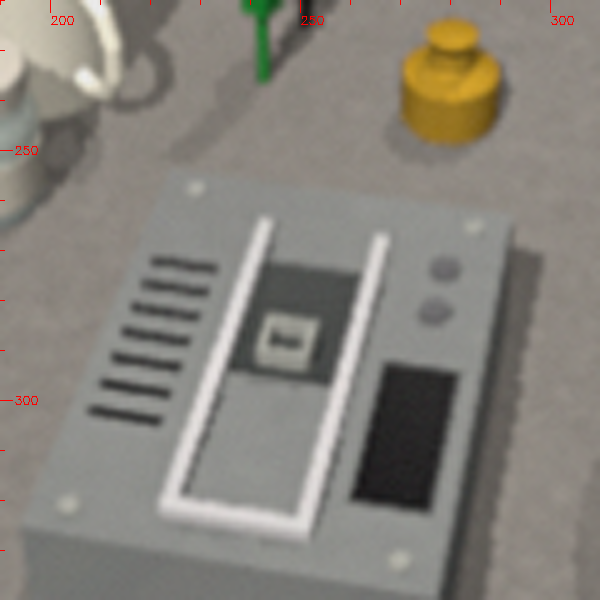

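Run:
```python
from h import *
np.set_printoptions(precision=4,suppress=True)
S=lambda x,y:("scene",315+x/6,180+y/6)
D=lambda x,y:("side",190+x/5,220+y/5)
for a in [(170,55),(552,205),(68,283),(468,455),(315,232)]: print('S',a,onz(*S(*a),.07))
for a in [(510,212),(440,598),(165,180),(22,528),(285,342)]: print('D',a,onz(*D(*a),.07))
# screws
for a,b in zip([(185,80),(523,216),(102,263),(453,415)],[(475,227),(400,560),(195,188),(68,504)]): print('screw',tri([S(*a),D(*b)]))
print('cup rim',tri([S(316,230),D(287,340)]))
S=lambda x,y:("scene",190+x/6,140+y/6)
D=lambda x,y:("side",220+x/5,140+y/5)
print('pin top',tri([S(320,180),D(225,148)]), onz(*S(320,180),.125),onz(*D(225,150),.125))
print('awl',tri([S(105,70),D(306,68)]), 'brush',tri([S(210,130),D(268,110)]))
print('rack corners S',onz(*S(335,322),.05),onz(*S(395,248),.05),onz(*S(50,147),.05))
print('rack D',onz(*D(265,295),.05),onz(*D(358,140),.05))
print('green', tri([S(255,297),D(110,288)]), tri([S(540,332),D(110,288)]), tri([S(255,297),D(82,148)]),tri([S(453,272),D(152,232)]), 'weight',tri([S(625,265),D(302,432)]))
```

```text
S (170, 55) [0.5205 0.1551 0.07  ]
S (552, 205) [0.5337 0.3541 0.07  ]
S (68, 283) [0.6686 0.1452 0.07  ]
S (468, 455) [0.6822 0.3428 0.07  ]
S (315, 232) [0.5941 0.2495 0.07  ]
D (510, 212) [0.5144 0.1561 0.07  ]
D (440, 598) [0.5286 0.3563 0.07  ]
D (165, 180) [0.6632 0.1533 0.07  ]
D (22, 528) [0.6778 0.3448 0.07  ]
D (285, 342) [0.5982 0.2426 0.07  ]
screw [0.5295 0.1659 0.0677]
screw [0.5443 0.3419 0.0693]
screw [0.6502 0.1569 0.0692]
screw [0.6644 0.3322 0.0697]
cup rim [0.5968 0.2487 0.0771]
pin top [ 0.6052 -0.1494  0.122 ] [ 0.6089 -0.1475  0.125 ] [ 0.6034 -0.1439  0.125 ]
awl [ 0.5703 -0.2946  0.1019] brush [ 0.5883 -0.2218  0.1085]
rack corners S [ 0.6429 -0.1269  0.05  ] [ 0.5869 -0.1159  0.05  ] [ 0.5988 -0.3222  0.05  ]
rack D [ 0.5781 -0.1189  0.05  ] [ 0.5359 -0.3052  0.05  ]
green [ 0.6564 -0.1654  0.0349] [ 0.646  -0.012   0.1167] [ 0.6826 -0.1503  0.118 ] [ 0.6319 -0.0641  0.1191] weight [0.5491 0.0035 0.0496]
```

```bash
cat >> h.py <<'E'
from scipy.spatial.transform import Rotation as Ro
def st():
    s=readout.observe(); return s,np.array(s['tool_pos']),Ro.from_rotvec(s['ee_rot'])
def togo(target,yaw=None):
    """target TCP world; yaw = world angle of jaw (tool y) direction; prints slide units in tool axes"""
    s,p,R=st(); d=R.inv().apply(np.array(target)-p)/0.03
    print('t',s['time_s'],'p',p.round(4),'slide units',d.round(2),'F',np.round(s['ft_force'],1),'gap',round(s['finger_gap'],4))
    ty=R.apply([0,1,0]); tz=R.apply([0,0,1]); a=np.degrees(np.arctan2(ty[1],ty[0]))
    print('jaw angle',round(a,2),'toolx',R.apply([1,0,0]).round(3),'z',tz.round(4),'j',s['joint_pos'].round(2))
    if yaw is not None:
        for k in (0,180,-180):
            print('dz turn units (about tool z)',k,round(-(yaw+k-a)/5,2))
E
python3 - <<'E'
from h import *
togo([.605,-.147,.28],None)
E
```

```text
t 0.15 p [ 0.2136 -0.5334  0.2416] slide units [16.9  -7.11 -1.27] F [-0.   0.7  1.5] gap 0.0852
jaw angle -68.18 toolx [0.928 0.372 0.   ] z [-3.0e-04  1.4e-03 -1.0e+00] j [-1.31  0.28  1.51  0.    1.36 -0.12]
```

```bash
python3 -m jog '[{"delta_rot":[0,0,0],"slide":[1,-0.42,-0.1],"fingers":1},{"delta_rot":[0,0,0],"slide":[1,-0.42,-0.1],"fingers":1},{"delta_rot":[0,0,0],"slide":[1,-0.42,-0.1],"fingers":1},{"delta_rot":[0,0,0],"slide":[1,-0.42,-0.1],"fingers":1},{"delta_rot":[0,0,0],"slide":[1,-0.42,-0.1],"fingers":1},{"delta_rot":[0,0,0],"slide":[1,-0.42,-0.1],"fingers":1},{"delta_rot":[0,0,0],"slide":[1,-0.42,-0.1],"fingers":1},{"delta_rot":[0,0,0],"slide":[1,-0.42,-0.1],"fingers":1}]' 80
python3 - <<'E'
from h import *
togo([.605,-.147,.28],-14)
E
```

```text
time_s: 0.95
tool_pos: [0.3997, -0.3499, 0.2662]
ee_rot: [-3.085, -0.594, 0.0]
ft_force: [0.1, -0.6, 0.3]
finger_gap: 0.0853
t 0.95 p [ 0.3997 -0.3499  0.2662] slide units [ 8.87 -3.74 -0.46] F [ 0.1 -0.6  0.3] gap 0.0853
jaw angle -68.19 toolx [ 0.928  0.372 -0.   ] z [-3.e-04  3.e-04 -1.e+00] j [-0.85  0.2   1.55 -0.    1.39  0.34]
dz turn units (about tool z) 0 -10.84
dz turn units (about tool z) 180 -46.84
dz turn units (about tool z) -180 25.16
```

```bash
python3 -m jog '[{"delta_rot":[0,0,0],"slide":[1,-0.42,-0.05],"fingers":0.5},{"delta_rot":[0,0,0],"slide":[1,-0.42,-0.05],"fingers":0.3},{"delta_rot":[0,0,0],"slide":[1,-0.42,-0.05],"fingers":0},{"delta_rot":[0,0,0],"slide":[1,-0.42,-0.05],"fingers":0},{"delta_rot":[0,0,0],"slide":[1,-0.42,-0.05],"fingers":0},{"delta_rot":[0,0,0],"slide":[1,-0.42,-0.05],"fingers":0},{"delta_rot":[0,0,-1],"slide":[0,0,0],"fingers":0},{"delta_rot":[0,0,-1],"slide":[0,0,0],"fingers":0}]'
python3 -m jog '[{"delta_rot":[0,0,-1],"slide":[0,0,0],"fingers":0},{"delta_rot":[0,0,-1],"slide":[0,0,0],"fingers":0},{"delta_rot":[0,0,-1],"slide":[0,0,0],"fingers":0},{"delta_rot":[0,0,-1],"slide":[0,0,0],"fingers":0},{"delta_rot":[0,0,-1],"slide":[0,0,0],"fingers":0},{"delta_rot":[0,0,-1],"slide":[0,0,0],"fingers":0},{"delta_rot":[0,0,-1],"slide":[0,0,0],"fingers":0},{"delta_rot":[0,0,-1],"slide":[0,0,0],"fingers":0}]'
python3 - <<'E'
from h import *
togo([.605,-.147,.28],-14)
im=get_image("wrist"); cv2.imwrite("pics/w1.png",im[:,:,::-1])
E
```

```text
time_s: 1.75
tool_pos: [0.5386, -0.2129, 0.2747]
ee_rot: [-3.018, -0.87, 0.001]
ft_force: [0.2, -0.4, -0.2]
finger_gap: 0.0427
time_s: 2.55
tool_pos: [0.5379, -0.2139, 0.2749]
ee_rot: [-2.541, -1.847, 0.001]
ft_force: [0.5, 0.2, -0.2]
finger_gap: 0.043
t 2.55 p [ 0.5379 -0.2139  0.2749] slide units [ 2.81  1.44 -0.17] F [ 0.5  0.2 -0.2] gap 0.043
jaw angle -17.98 toolx [0.309 0.951 0.   ] z [-7.e-04  3.e-04 -1.e+00] j [-0.5   0.27  1.44 -0.    1.44 -0.18]
dz turn units (about tool z) 0 -0.8
dz turn units (about tool z) 180 -36.8
dz turn units (about tool z) -180 35.2
```

View pics/w1.png

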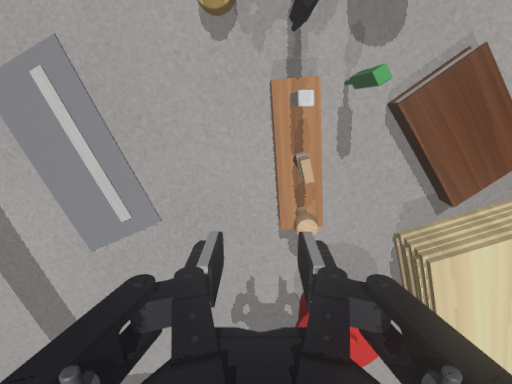

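Run:
```python
from h import *
crop("pics/w1.png","pics/w1c.png",260,60,345,130,8)
```

```text
(no output)
```

View pics/w1c.png

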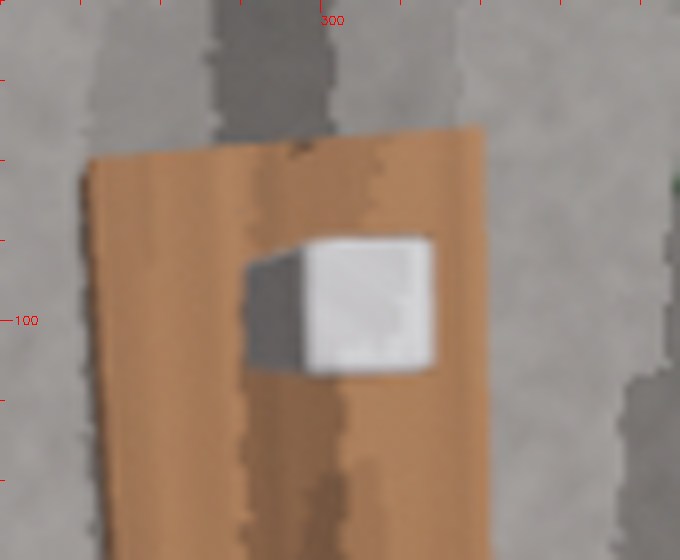

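Run:
```python
from h import *
np.set_printoptions(precision=4,suppress=True)
W=lambda x,y:("wrist",260+x/8,60+y/8)
P=[onz(*W(*a),.125) for a in [(304,239),(434,239),(434,372),(306,374)]]
print(np.array(P),np.mean(P,0))
for i in range(4):
    e=P[(i+1)%4]-P[i]; print(np.degrees(np.arctan2(e[1],e[0])),np.linalg.norm(e))
a,b=onz(*W(88,160),.05),onz(*W(483,128),.05);e=b-a;print('rack',a,b,np.degrees(np.arctan2(e[1],e[0])))
print('pin proj side/scene', proj('scene',np.mean(P,0)),proj('side',np.mean(P,0)))
togo(np.mean(P,0),-18)
```

```text
[[ 0.6001 -0.1391  0.125 ]
 [ 0.6151 -0.1438  0.125 ]
 [ 0.6111 -0.1588  0.125 ]
 [ 0.5961 -0.1543  0.125 ]] [ 0.6056 -0.149   0.125 ]
-17.567237479758766 0.015654744771116537
-104.8032642680026 0.015457737728948758
163.24837621093923 0.015654263383705902
75.16501794649129 0.01568041376834813
rack [ 0.5823 -0.1183  0.05  ] [ 0.6403 -0.1319  0.05  ] -13.241225277016536
pin proj side/scene [243.3135 169.0465] [264.3874 169.0693]
t 2.6 p [ 0.5379 -0.2139  0.2749] slide units [2.75 1.49 5.  ] F [0.4 0.9 0.1] gap 0.0424
jaw angle -17.85 toolx [0.307 0.952 0.   ] z [-0.0008  0.0003 -1.    ] j [-0.5   0.27  1.44 -0.    1.44 -0.19]
dz turn units (about tool z) 0 0.03
dz turn units (about tool z) 180 -35.97
dz turn units (about tool z) -180 36.03
```

```bash
python3 -m jog '[{"delta_rot":[0,0,0],"slide":[0.92,0.5,0],"fingers":0},{"delta_rot":[0,0,0],"slide":[0.92,0.5,0],"fingers":0},{"delta_rot":[0,0,0],"slide":[0.91,0.49,0.5],"fingers":0},{"delta_rot":[0,0,-0.36],"slide":[0,0,0.5],"fingers":0},{"delta_rot":[0,0,0],"slide":[0,0,0.5],"fingers":0},{"delta_rot":[0,0,0],"slide":[0,0,0.5],"fingers":0},{"delta_rot":[0,0,0],"slide":[0,0,0],"fingers":0}]' 80
python3 - <<'E'
from h import *
togo([.6056,-.149,.083],-16)
im=get_image("wrist"); cv2.imwrite("pics/w2.png",im[:,:,::-1])
print(proj('wrist',[.6056,-.149,.125]))
E
```

```text
time_s: 3.3
tool_pos: [0.6048, -0.1489, 0.2126]
ee_rot: [-2.512, -1.878, 0.005]
ft_force: [-0.4, 1.1, -0.2]
finger_gap: 0.0427
t 3.3 p [ 0.6048 -0.1489  0.2126] slide units [0.   0.05 4.32] F [-0.4  1.1 -0.2] gap 0.0427
jaw angle -16.44 toolx [0.283 0.959 0.   ] z [-0.0053  0.0018 -1.    ] j [-0.35  0.37  1.44 -0.    1.34 -0.07]
dz turn units (about tool z) 0 -0.09
dz turn units (about tool z) 180 -36.09
dz turn units (about tool z) -180 35.91
[260.3204934  199.53696316]
```

View pics/w2.png

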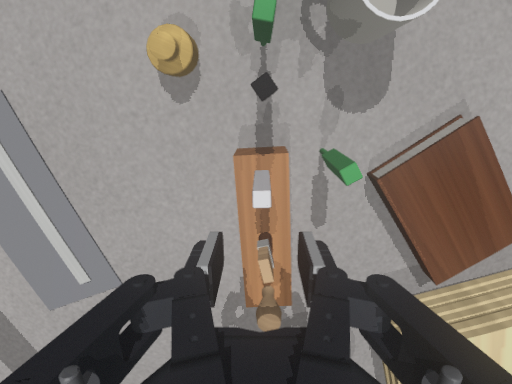

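```bash
python3 -m jog '[{"delta_rot":[0,0,0],"slide":[0,0,0.8],"fingers":0},{"delta_rot":[0,0,0],"slide":[0,0,0.8],"fingers":0},{"delta_rot":[0,0,0],"slide":[0,0,0.8],"fingers":0},{"delta_rot":[0,0,0],"slide":[0,0,0.8],"fingers":0},{"delta_rot":[0,0,0],"slide":[0,0,0.6],"fingers":0},{"delta_rot":[0,0,0],"slide":[0,0,0.4],"fingers":0},{"delta_rot":[0,0,0],"slide":[0,0,0],"fingers":0},{"delta_rot":[0,0,0],"slide":[0,0,0],"fingers":0}]' 80
python3 - <<'E'
from h import *
togo([.6056,-.149,.083],-16)
im=get_image("wrist"); cv2.imwrite("pics/w3.png",im[:,:,::-1])
im=get_image("side"); crop(im,"pics/d3.png",220,110,320,230,5)
E
```

```text
time_s: 4.15
tool_pos: [0.607, -0.1499, 0.0902]
ee_rot: [2.515, 1.881, 0.001]
ft_force: [-0.2, 1.1, -0.1]
finger_gap: 0.0429
t 4.15 p [ 0.607  -0.1499  0.0902] slide units [ 0.01 -0.05  0.24] F [-0.2  1.1 -0.1] gap 0.0429
jaw angle -16.4 toolx [ 0.282  0.959 -0.   ] z [ 1.4e-03 -6.0e-04 -1.0e+00] j [-0.35  0.46  1.61 -0.    1.06 -0.07]
dz turn units (about tool z) 0 -0.08
dz turn units (about tool z) 180 -36.08
dz turn units (about tool z) -180 35.92
```

View pics/w3.png

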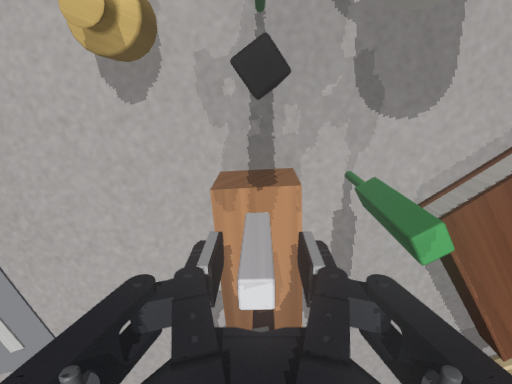

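View pics/d3.png

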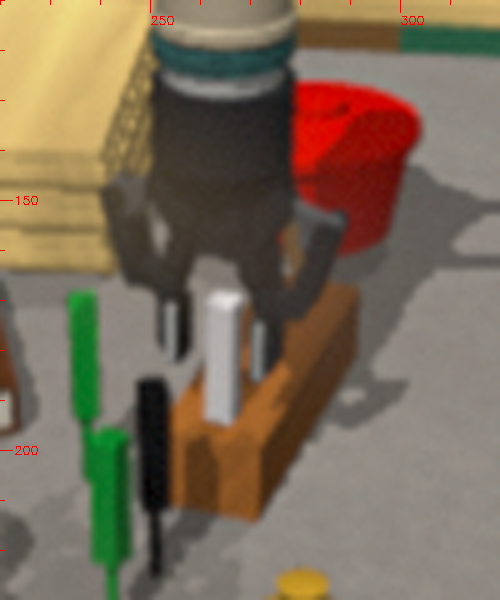

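```bash
python3 -m jog '[{"delta_rot":[0,0,0],"slide":[0,-0.04,0.15],"fingers":0},{"delta_rot":[0,0,0],"slide":[0,0,0],"fingers":-0.5},{"delta_rot":[0,0,0],"slide":[0,0,0],"fingers":-0.8},{"delta_rot":[0,0,0],"slide":[0,0,0],"fingers":-1},{"delta_rot":[0,0,0],"slide":[0,0,0],"fingers":-1},{"delta_rot":[0,0,0],"slide":[0,0,0],"fingers":-1},{"delta_rot":[0,0,0],"slide":[0,0,0],"fingers":-1},{"delta_rot":[0,0,0],"slide":[0,0,0],"fingers":-1}]' 80
python3 - <<'E'
from h import *
togo([.6056,-.149,.083],-16)
E
```

```text
time_s: 5.05
tool_pos: [0.6053, -0.1493, 0.0851]
ee_rot: [2.515, 1.882, 0.0]
ft_force: [-0.4, -0.2, 2.7]
finger_gap: 0.0151
t 5.05 p [ 0.6053 -0.1493  0.0851] slide units [0.01 0.01 0.07] F [-0.4 -0.2  2.7] gap 0.0151
jaw angle -16.38 toolx [ 0.282  0.959 -0.   ] z [ 6.e-04 -2.e-04 -1.e+00] j [-0.35  0.47  1.62 -0.    1.05 -0.07]
dz turn units (about tool z) 0 -0.08
dz turn units (about tool z) 180 -36.08
dz turn units (about tool z) -180 35.92
```

```bash
python3 -m jog '[{"delta_rot":[0,0,0],"slide":[0,0,-0.3],"fingers":-1},{"delta_rot":[0,0,0],"slide":[0,0,-0.6],"fingers":-1},{"delta_rot":[0,0,0],"slide":[0,0,-0.8],"fingers":-1},{"delta_rot":[0,0,0],"slide":[0,0,-0.8],"fingers":-1},{"delta_rot":[0,0,0],"slide":[0,0,-0.8],"fingers":-1},{"delta_rot":[0,0,0],"slide":[0,0,-0.8],"fingers":-1},{"delta_rot":[0,0,0],"slide":[0,0,-0.8],"fingers":-1},{"delta_rot":[0,0,0],"slide":[0,0,-0.4],"fingers":-1}]' 80
python3 - <<'E'
from h import *
togo([.595,.2485,.26],-5)
im=get_image("wrist"); cv2.imwrite("pics/w4.png",im[:,:,::-1])
im=get_image("side"); crop(im,"pics/d4.png",220,70,320,190,5)
im=get_image("scene"); crop(im,"pics/s4.png",190,90,300,200,5)
E
```

```text
time_s: 5.85
tool_pos: [0.6058, -0.1495, 0.2464]
ee_rot: [2.513, 1.88, 0.003]
ft_force: [0.7, -0.2, -0.7]
finger_gap: 0.015
t 5.85 p [ 0.6058 -0.1495  0.2464] slide units [12.63 -4.09 -0.47] F [ 0.7 -0.2 -0.7] gap 0.015
jaw angle -16.38 toolx [ 0.282  0.959 -0.   ] z [ 0.0034 -0.0013 -1.    ] j [-0.35  0.35  1.39 -0.    1.4  -0.07]
dz turn units (about tool z) 0 -2.28
dz turn units (about tool z) 180 -38.28
dz turn units (about tool z) -180 33.72
```

View pics/w4.png

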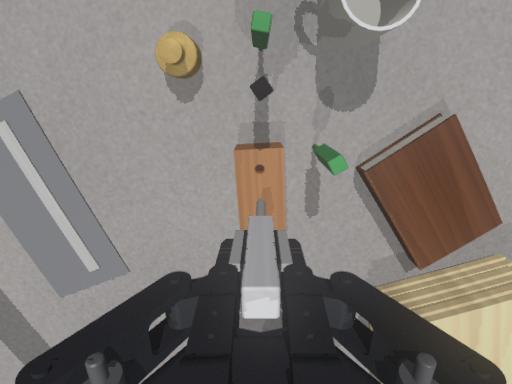

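View pics/d4.png

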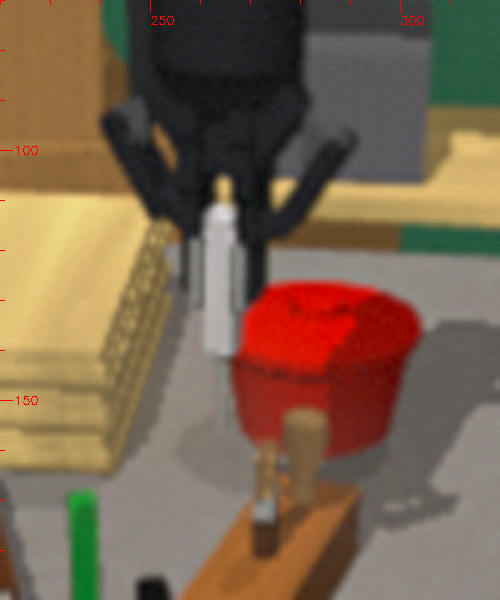

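View pics/s4.png

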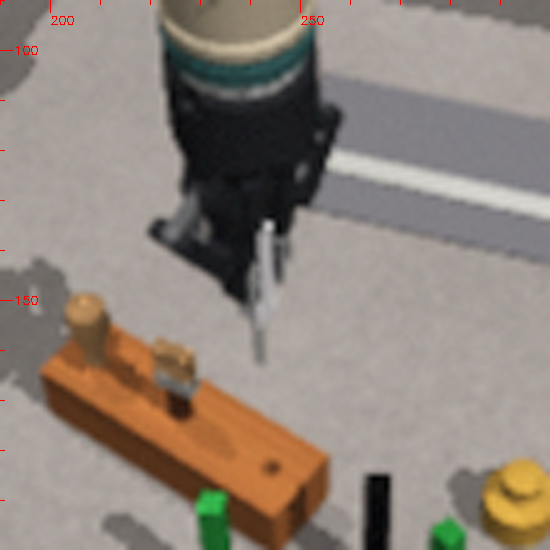

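```bash
cat >> h.py <<'E'
def intool(X):
    s,p,R=st(); return R.inv().apply(np.array(X)-p)
def toolpt(l):
    s,p,R=st(); return p+R.apply(l)
E
python3 - <<'E'
from h import *
np.set_printoptions(precision=4,suppress=True)
X=toolpt([0,0,.0798]); print('pred tip',X,[proj(n,X).round(1) for n in('scene','side','wrist')])
X2=tri([("scene",242.2,162.6),("side",265,155.2)]);print(X2,intool(X2))
X3=tri([("scene",242.2,162.6),("side",265,155.2),("wrist",261,200)]);print(X3,intool(X3))
crop("pics/w4.png","pics/w4c.png",220,150,300,330,4)
E
```

```text
pred tip [ 0.6052 -0.1492  0.1643] [array([242.7, 161.2]), array([264.6, 156. ]), array([260.1, 203.6])]
[ 0.6067 -0.1506  0.1636] [-0.0009  0.0018  0.0805]
[ 0.6069 -0.1486  0.1642] [0.0011 0.0014 0.0799]
```

View pics/w4c.png

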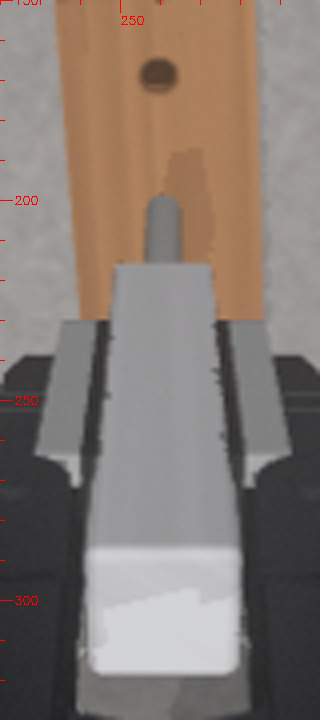

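```bash
python3 -m jog '[{"delta_rot":[0,0,0],"slide":[0.5,-0.16,0],"fingers":-1},{"delta_rot":[0,0,0],"slide":[1,-0.32,0],"fingers":-1},{"delta_rot":[0,0,0],"slide":[1,-0.32,0],"fingers":-1},{"delta_rot":[0,0,0],"slide":[1,-0.32,0],"fingers":-1},{"delta_rot":[0,0,0],"slide":[1,-0.32,0],"fingers":-1},{"delta_rot":[0,0,0],"slide":[1,-0.32,0],"fingers":-1},{"delta_rot":[0,0,0],"slide":[1,-0.32,0],"fingers":-1},{"delta_rot":[0,0,0],"slide":[1,-0.32,0],"fingers":-1}]' 80
python3 -m jog '[{"delta_rot":[0,0,-1],"slide":[0.7,-0.2,0],"fingers":-1},{"delta_rot":[0,0,-1],"slide":[0.5,0,0],"fingers":-1},{"delta_rot":[0,0,-0.3],"slide":[0.3,0,0],"fingers":-1},{"delta_rot":[0,0,0],"slide":[0,0,0],"fingers":-1},{"delta_rot":[0,0,0],"slide":[0,0,0],"fingers":-1}]' 80
python3 - <<'E'
from h import *
togo([.595,.2485,.26],-5)
im=get_image("wrist"); cv2.imwrite("pics/w5.png",im[:,:,::-1])
E
```

```text
time_s: 6.8
tool_pos: [0.598, 0.0894, 0.2419]
ee_rot: [-2.513, -1.881, 0.004]
ft_force: [1.2, 0.5, -1.1]
finger_gap: 0.0148
time_s: 7.3
tool_pos: [0.6031, 0.1323, 0.243]
ee_rot: [-2.315, -2.123, 0.003]
ft_force: [-0.2, 0.1, -0.5]
finger_gap: 0.0149
t 7.3 p [0.6031 0.1323 0.243 ] slide units [ 3.84 -0.6  -0.57] F [-0.2  0.1 -0.5] gap 0.0149
jaw angle -4.93 toolx [ 0.086  0.996 -0.001] z [-1.6e-03 -8.0e-04 -1.0e+00] j [ 0.1   0.34  1.41 -0.    1.39  0.19]
dz turn units (about tool z) 0 0.01
dz turn units (about tool z) 180 -35.99
dz turn units (about tool z) -180 36.01
```

View pics/w5.png

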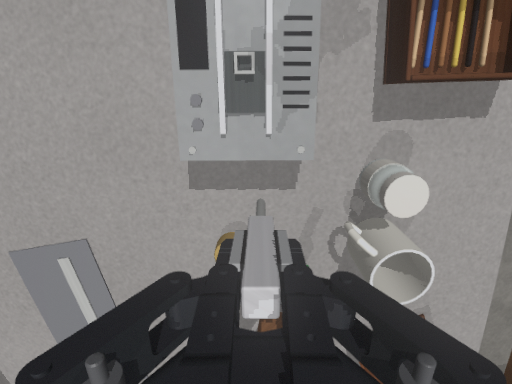

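Run:
```python
from h import *
crop("pics/w5.png","pics/w5c.png",165,0,325,175,4)
crop("pics/w5.png","pics/w5d.png",215,40,285,125,7)
```

```text
(no output)
```

View pics/w5c.png

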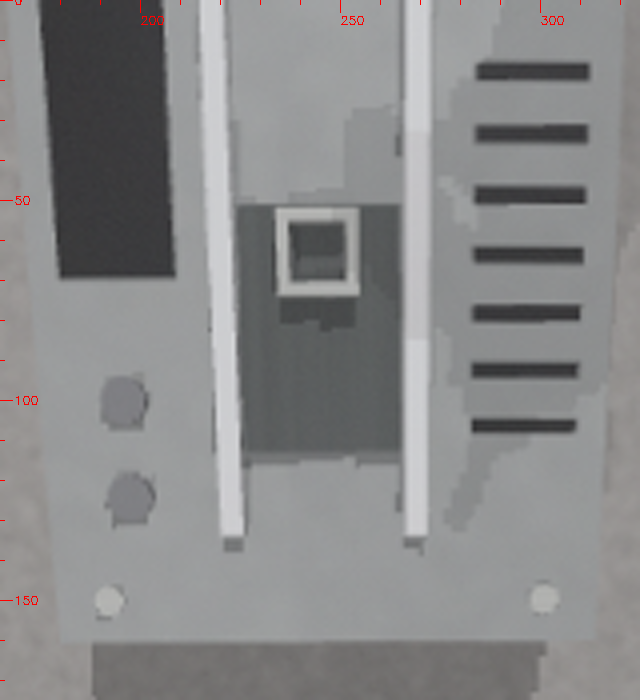

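View pics/w5d.png

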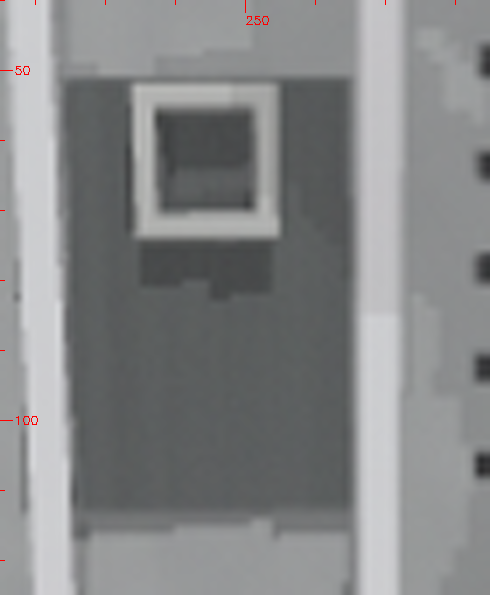

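Run:
```python
from h import *
np.set_printoptions(precision=4,suppress=True)
W=lambda x,y:("wrist",215+x/7,40+y/7)
P=[onz(*W(*a),.0815) for a in [(132,84),(279,84),(281,238),(134,238)]]
print('cup',np.mean(P,0),[np.linalg.norm(P[i]-P[i-1]).round(4) for i in range(4)])
I=[onz(*W(*a),.0815) for a in [(155,108),(254,108),(257,211),(157,211)]];print('inner',np.mean(I,0),[np.linalg.norm(I[i]-I[i-1]).round(4) for i in range(4)])
Q=[onz(*W(*a),.0735) for a in [(66,78),(353,78),(353,510),(74,510)]]
print('plate',np.array(Q),[np.linalg.norm(Q[i]-Q[i-1]).round(4) for i in range(4)])
C=lambda x,y:("wrist",165+x/4,y/4)
ang=lambda a,b:np.degrees(np.arctan2(*(b-a)[:2]))
r1=[onz(*C(*a),.076) for a in [(244,536),(226,2)]]; r2=[onz(*C(*a),.076) for a in [(404,536),(406,2)]]
print('rails',r1,r2,ang(*r1),ang(*r2))
k=[onz(*C(*a),.07) for a in [(109,600),(544,600)]]; print('screws',k, np.degrees(np.arctan2(*(k[1]-k[0])[[1,0]])))
k=[onz(*C(*a),.07) for a in [(532,71),(524,425)]]; print('slots',k,ang(k[1],k[0]))
k=[onz(*C(*a),.07) for a in [(60,641),(595,641)]]; print('edge',k)
togo([.595,.2485,.26],-5)
```

```text
cup [0.598  0.2482 0.0815] [np.float64(0.02), np.float64(0.0203), np.float64(0.02), np.float64(0.0207)]
inner [0.5979 0.2485 0.0815] [np.float64(0.0134), np.float64(0.0137), np.float64(0.0134), np.float64(0.014)]
plate [[0.5789 0.2621 0.0735]
 [0.6195 0.2585 0.0735]
 [0.6146 0.199  0.0735]
 [0.5729 0.2027 0.0735]] [np.float64(0.0597), np.float64(0.0407), np.float64(0.0596), np.float64(0.0419)]
rails [array([0.571 , 0.1811, 0.076 ]), array([0.5817, 0.3062, 0.076 ])] [array([0.6134, 0.1773, 0.076 ]), array([0.6241, 0.3023, 0.076 ])] 4.911096998892231 4.884535558826065
screws [array([0.5307, 0.1665, 0.07  ]), array([0.6506, 0.1559, 0.07  ])] -5.013915738201422
slots [array([0.6538, 0.2865, 0.07  ]), array([0.6474, 0.2029, 0.07  ])] 4.382341239049833
edge [array([0.5151, 0.1563, 0.07  ]), array([0.6644, 0.1432, 0.07  ])]
t 7.35 p [0.6033 0.1319 0.2433] slide units [ 3.85 -0.61 -0.56] F [-0.3 -0.1 -0.2] gap 0.0151
jaw angle -4.96 toolx [ 0.086  0.996 -0.001] z [-0.0011 -0.0007 -1.    ] j [ 0.1   0.34  1.41 -0.    1.39  0.19]
dz turn units (about tool z) 0 0.01
dz turn units (about tool z) 180 -35.99
dz turn units (about tool z) -180 36.01
```

```bash
cat >> h.py <<'E'
TIP=np.array([.0003,.0005,.0798])
def tipgo(T):
    s,p,R=st(); tip=p+R.apply(TIP); d=R.inv().apply(np.array(T)-tip)
    print('t',round(s['time_s'],2),'tip',tip.round(4),'units to go',(d/.03).round(3),'F',np.round(s['ft_force'],1),'gap',round(s['finger_gap'],4),'z',R.apply([0,0,1]).round(4))
E
python3 - <<'E'
from h import *
tipgo([.598,.2483,.11])
E
```

```text
t 7.35 tip [0.6037 0.1321 0.1635] units to go [ 3.843 -0.522  1.78 ] F [-0.3 -0.1 -0.2] gap 0.0151 z [-1.1e-03 -7.0e-04 -1.0e+00]
```

```bash
python3 -m jog '[{"delta_rot":[0,0,0],"slide":[0.5,-0.1,0],"fingers":-1},{"delta_rot":[0,0,0],"slide":[0.8,-0.1,0],"fingers":-1},{"delta_rot":[0,0,0],"slide":[0.8,-0.1,0.4],"fingers":-1},{"delta_rot":[0,0,0],"slide":[0.8,-0.1,0.4],"fingers":-1},{"delta_rot":[0,0,0],"slide":[0.6,-0.1,0.5],"fingers":-1},{"delta_rot":[0,0,0],"slide":[0.34,0,0.4],"fingers":-1},{"delta_rot":[0,0,0],"slide":[0,0,0],"fingers":-1},{"delta_rot":[0,0,0],"slide":[0,0,0],"fingers":-1}]' 80
python3 - <<'E'
from h import *
tipgo([.598,.2483,.0765])
im=get_image("wrist"); cv2.imwrite("pics/w6.png",im[:,:,::-1]);crop(im,"pics/w6c.png",200,120,320,240,5)
im=get_image("side"); crop(im,"pics/d6.png",190,200,310,320,5)
im=get_image("scene"); crop(im,"pics/s6.png",315,150,415,250,5)
E
```

```text
time_s: 8.15
tool_pos: [0.5985, 0.248, 0.1924]
ee_rot: [2.314, 2.124, -0.002]
ft_force: [0.2, -0.2, 0.0]
finger_gap: 0.0152
t 8.15 tip [0.599  0.2481 0.1126] units to go [ 0.005 -0.032  1.202] F [ 0.2 -0.2  0. ] gap 0.0152 z [-7.0e-04 -1.2e-03 -1.0e+00]
```

View pics/w6c.png

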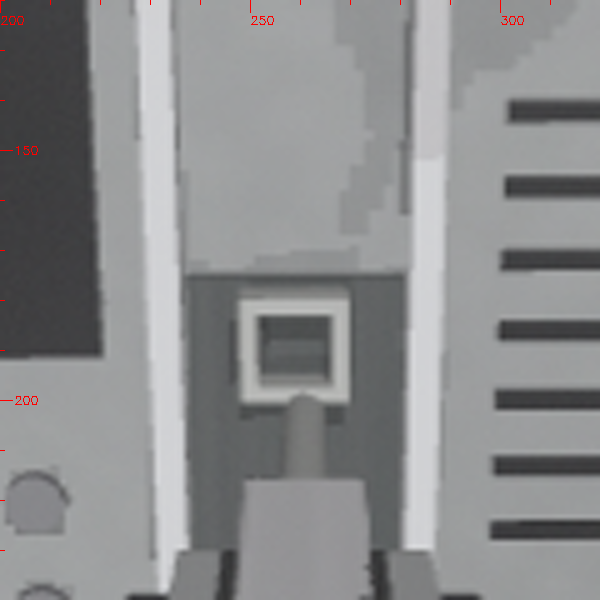

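View pics/d6.png

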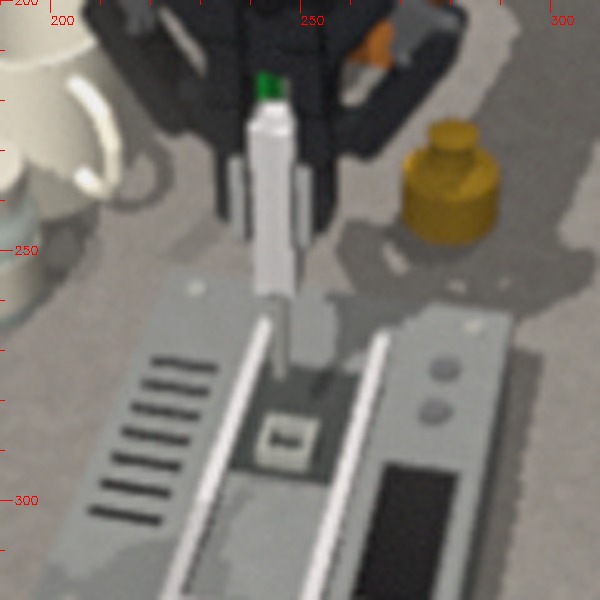

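View pics/s6.png

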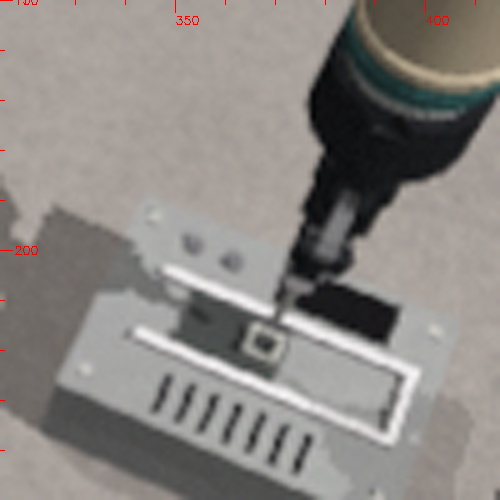

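Run:
```python
from h import *
np.set_printoptions(precision=4,suppress=True)
W=lambda x,y:("wrist",200+x/5,120+y/5)
P=[onz(*W(*a),.0815) for a in [(238,297),(349,297),(350,404),(240,404)]]
print('cup',np.mean(P,0),[np.linalg.norm(P[i]-P[i-1]).round(4) for i in range(4)])
t=toolpt(TIP)
for n in('wrist','scene','side'): print(n,proj(n,t))
X=tri([("scene",370.6,213.8),("side",246.4,275.2)]);print(X,intool(X))
# cup in scene/side vs. 
for n in('scene','side'): print(n,'cup rim pred',proj(n,[.598,.2483,.0815]))
```

```text
cup [0.5983 0.2488 0.0815] [np.float64(0.0207), np.float64(0.0202), np.float64(0.0207), np.float64(0.0206)]
wrist [260.5687 203.2447]
scene [370.4139 212.9731]
side [245.4239 273.7043]
[0.5987 0.2489 0.1101] [ 0.0012 -0.0006  0.0835]
scene cup rim pred [367.7739 217.7819]
side cup rim pred [246.5935 286.2757]
```

```bash
python3 -m jog '[{"delta_rot":[0,0,0],"slide":[0.01,-0.03,0.3],"fingers":-1},{"delta_rot":[0,0,0],"slide":[0,0,0.3],"fingers":-1},{"delta_rot":[0,0,0],"slide":[0,0,0.25],"fingers":-1},{"delta_rot":[0,0,0],"slide":[0,0,0.15],"fingers":-1},{"delta_rot":[0,0,0],"slide":[0,0,0.05],"fingers":-1},{"delta_rot":[0,0,0],"slide":[0,0,0],"fingers":-1},{"delta_rot":[0,0,0],"slide":[0,0,0],"fingers":-1}]' 80
python3 - <<'E'
from h import *
tipgo([.5982,.2486,.0765])
im=get_image("wrist"); crop(im,"pics/w7c.png",200,120,320,240,5)
im=get_image("side"); crop(im,"pics/d7.png",190,220,310,320,6)
E
```

```text
time_s: 9.0
tool_pos: [0.5978, 0.249, 0.1615]
ee_rot: [2.314, 2.125, 0.001]
ft_force: [-0.5, 0.0, -0.7]
finger_gap: 0.015
t 9.0 tip [0.5984 0.2492 0.0817] units to go [-0.021 -0.005  0.172] F [-0.5  0.  -0.7] gap 0.015 z [ 5.e-04  0.e+00 -1.e+00]
```

View pics/w7c.png

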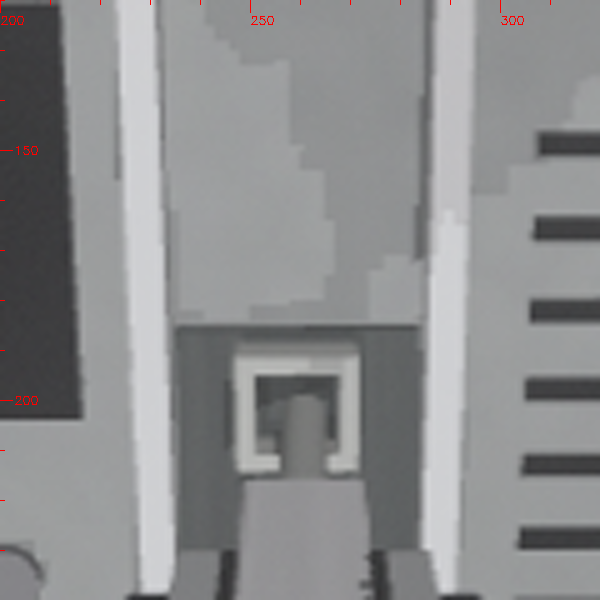

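View pics/d7.png

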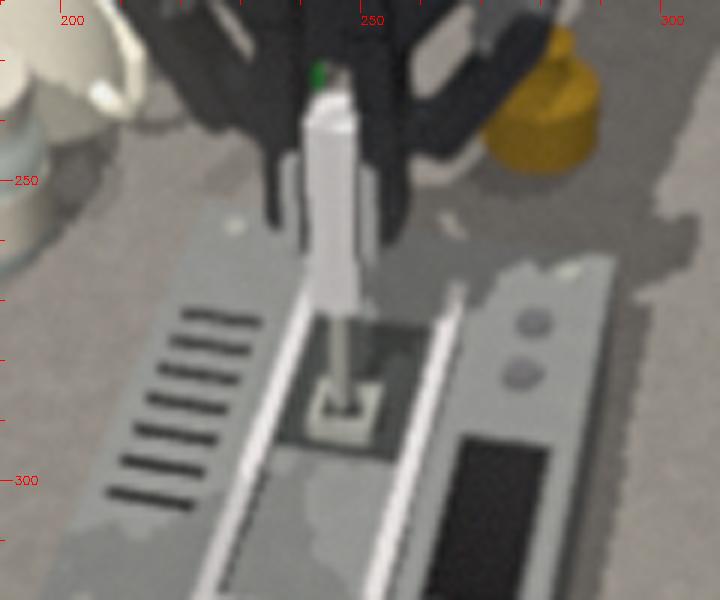

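```bash
python3 -m jog '[{"delta_rot":[0,0,0],"slide":[0,-0.03,0.06],"fingers":-1},{"delta_rot":[0,0,0],"slide":[0,0,0.06],"fingers":-1},{"delta_rot":[0,0,0],"slide":[0,0,0.05],"fingers":-1},{"delta_rot":[0,0,0],"slide":[0,0,0],"fingers":-1},{"delta_rot":[0,0,0],"slide":[0,0,0],"fingers":-1}]' 80
python3 - <<'E'
from h import *
tipgo([.5982,.2486,.0765])
E
```

```text
time_s: 9.6
tool_pos: [0.5967, 0.2489, 0.1561]
ee_rot: [2.314, 2.125, -0.0]
ft_force: [-0.2, -0.6, -1.2]
finger_gap: 0.0152
t 9.6 tip [0.5972 0.2492 0.0763] units to go [-0.017  0.034 -0.007] F [-0.2 -0.6 -1.2] gap 0.0152 z [-1.e-04 -1.e-04 -1.e+00]
```

```bash
python3 -m jog '[{"delta_rot":[0,0,0],"slide":[0.06,0,0],"fingers":-1},{"delta_rot":[0,0,0],"slide":[0.08,0,0],"fingers":-1},{"delta_rot":[0,0,0],"slide":[0.1,0,0],"fingers":-1},{"delta_rot":[0,0,0],"slide":[0.1,0,0],"fingers":-1},{"delta_rot":[0,0,0],"slide":[0.1,0,0],"fingers":-1},{"delta_rot":[0,0,0],"slide":[0.1,0,0],"fingers":-1},{"delta_rot":[0,0,0],"slide":[0.1,0,0],"fingers":-1},{"delta_rot":[0,0,0],"slide":[0.1,0,0],"fingers":-1}]' 80
python3 - <<'E'
from h import *
tipgo([.5982,.2486,.0765])
im=get_image("wrist"); crop(im,"pics/w8c.png",200,120,320,240,5)
im=get_image("side"); crop(im,"pics/d8.png",190,220,310,320,6)
E
```

```text
time_s: 10.4
tool_pos: [0.5987, 0.2713, 0.1562]
ee_rot: [2.314, 2.125, 0.0]
ft_force: [0.0, -1.3, 0.3]
finger_gap: 0.015
t 10.4 tip [0.5992 0.2716 0.0764] units to go [-0.766  0.032 -0.003] F [ 0.  -1.3  0.3] gap 0.015 z [ 1.e-04 -1.e-04 -1.e+00]
```

View pics/w8c.png

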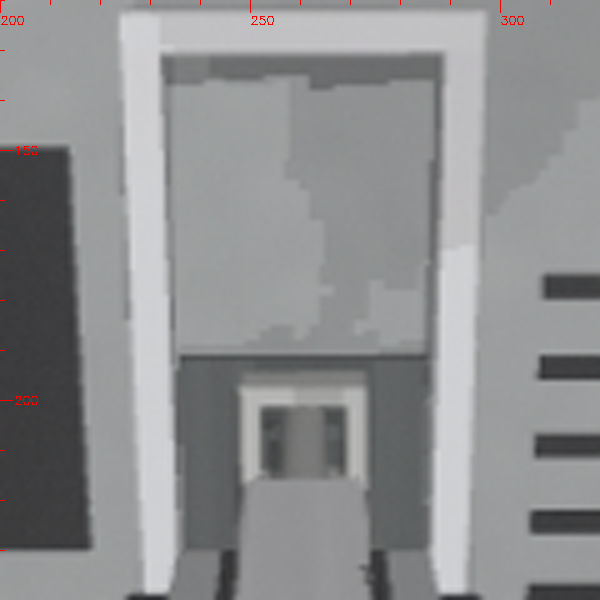

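View pics/d8.png

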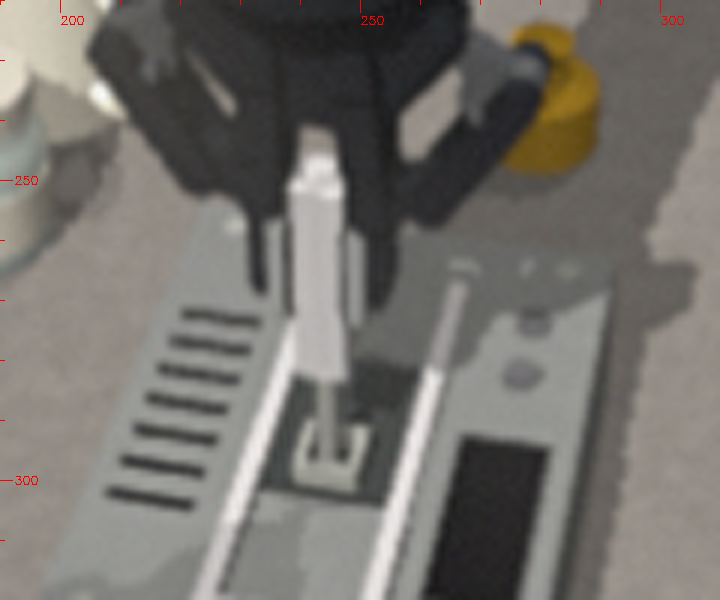

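Run:
```python
from h import *
W=lambda x,y:("wrist",200+x/5,120+y/5)
a=onz(*W(303,355),.0735);b=onz(*W(303,53),.076);print(a,b,b-a)
print(onz(*W(303,385),.0815), onz(*W(303,405),.0815))
```

```text
[0.60002092 0.28156926 0.0735    ] [0.60412787 0.32984112 0.076     ] [0.00410695 0.04827186 0.0025    ]
[0.59980756 0.2792013  0.0815    ] [0.59952388 0.27586935 0.0815    ]
```

```bash
python3 -m jog '[{"delta_rot":[0,0,0],"slide":[0.08,0,0],"fingers":-1},{"delta_rot":[0,0,0],"slide":[0.1,0,0],"fingers":-1},{"delta_rot":[0,0,0],"slide":[0.1,0,0],"fingers":-1},{"delta_rot":[0,0,0],"slide":[0.1,0,0],"fingers":-1},{"delta_rot":[0,0,0],"slide":[0.1,0,0],"fingers":-1},{"delta_rot":[0,0,0],"slide":[0.1,0,0],"fingers":-1},{"delta_rot":[0,0,0],"slide":[0.1,0,0],"fingers":-1},{"delta_rot":[0,0,0],"slide":[0.08,0,0],"fingers":-1}]' 80
python3 - <<'E'
from h import *
tipgo([.5982,.2486,.0765])
im=get_image("wrist"); crop(im,"pics/w9c.png",200,120,320,240,5)
E
```

```text
time_s: 11.3
tool_pos: [0.6005, 0.2941, 0.1561]
ee_rot: [-2.314, -2.125, 0.0]
ft_force: [-0.1, -2.3, 0.5]
finger_gap: 0.0149
t 11.3 tip [0.601  0.2944 0.0763] units to go [-1.529  0.036 -0.005] F [-0.1 -2.3  0.5] gap 0.0149 z [-1.e-04  0.e+00 -1.e+00]
```

View pics/w9c.png

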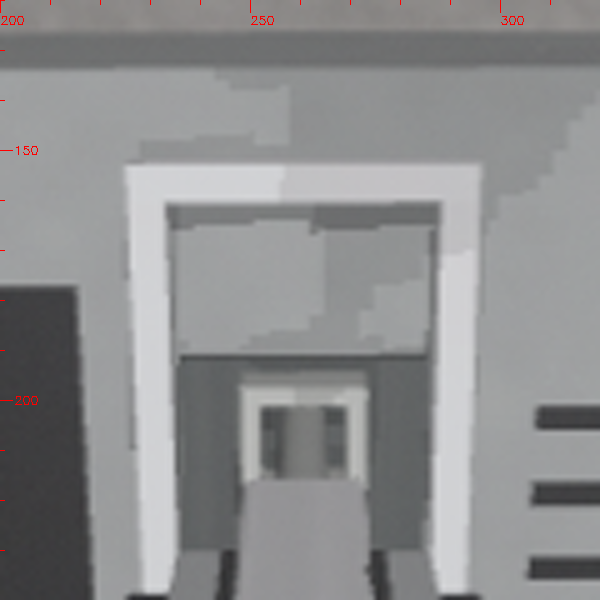

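```bash
python3 -m jog '[{"delta_rot":[0,0,0],"slide":[0.05,0,0],"fingers":-1},{"delta_rot":[0,0,0],"slide":[0.05,0,0],"fingers":-1},{"delta_rot":[0,0,0],"slide":[0.05,0,0],"fingers":-1},{"delta_rot":[0,0,0],"slide":[0.05,0,0],"fingers":-1}]' 80
python3 - <<'E'
from h import *
tipgo([.5982,.2486,.0765])
E
python3 -m jog '[{"delta_rot":[0,0,0],"slide":[0.04,0,0],"fingers":-1},{"delta_rot":[0,0,0],"slide":[0.03,0,0],"fingers":-1},{"delta_rot":[0,0,0],"slide":[0.0,0,0],"fingers":-1}]' 80
python3 - <<'E'
from h import *
tipgo([.5982,.2486,.0765])
E
```

```text
time_s: 11.75
tool_pos: [0.601, 0.2998, 0.1561]
ee_rot: [2.314, 2.125, -0.0]
ft_force: [-0.3, -1.4, -0.7]
finger_gap: 0.0149
t 11.75 tip [0.6015 0.3001 0.0763] units to go [-1.719  0.036 -0.005] F [-0.3 -1.4 -0.7] gap 0.0149 z [-1.e-04 -1.e-04 -1.e+00]
time_s: 12.05
tool_pos: [0.6011, 0.3006, 0.1561]
ee_rot: [2.313, 2.124, -0.004]
ft_force: [-0.7, -5.6, 1.4]
finger_gap: 0.015
t 12.05 tip [0.6015 0.3007 0.0763] units to go [-1.738  0.036 -0.002] F [-0.7 -5.6  1.4] gap 0.015 z [-6.0e-04 -2.8e-03 -1.0e+00]
```

```bash
python3 -m jog '[{"delta_rot":[0,0,0],"slide":[-0.07,0,0],"fingers":-1},{"delta_rot":[0,0,0],"slide":[-0.06,0,0],"fingers":-1},{"delta_rot":[0,0,0],"slide":[0,0,0],"fingers":-1},{"delta_rot":[0,0,0],"slide":[0,0,0],"fingers":-1}]' 80
python3 - <<'E'
from h import *
tipgo([.5956,.2205,.0765])
E
```

```text
time_s: 12.45
tool_pos: [0.6011, 0.2987, 0.1562]
ee_rot: [-2.314, -2.124, -0.002]
ft_force: [0.4, 0.9, -0.7]
finger_gap: 0.0152
t 12.45 tip [0.6017 0.2991 0.0764] units to go [-2.626  0.022 -0.006] F [ 0.4  0.9 -0.7] gap 0.0152 z [ 6.0e-04  1.5e-03 -1.0e+00]
```

```bash
python3 -m jog '[{"delta_rot":[0,0,0],"slide":[0,0,-0.2],"fingers":-1},{"delta_rot":[0,0,0],"slide":[0,0,-0.4],"fingers":-1},{"delta_rot":[0,0,0],"slide":[0,0,-0.5],"fingers":-1},{"delta_rot":[0,0,0],"slide":[-0.5,0,-0.5],"fingers":-1},{"delta_rot":[0,0,0],"slide":[-0.8,0,0],"fingers":-1},{"delta_rot":[0,0,0],"slide":[-0.8,0,0],"fingers":-1},{"delta_rot":[0,0,0],"slide":[-0.8,0,0],"fingers":-1},{"delta_rot":[0,0,0],"slide":[-0.6,0,0],"fingers":-1}]' 80
python3 -m jog '[{"delta_rot":[0,0,0],"slide":[-0.4,0,0],"fingers":-1},{"delta_rot":[0,0,0],"slide":[0,0,0],"fingers":-1},{"delta_rot":[0,0,0],"slide":[0,0,0],"fingers":-1}]' 80
python3 - <<'E'
from h import *
tipgo([.5956,.2205,.08])
im=get_image("wrist"); cv2.imwrite("pics/w10.png",im[:,:,::-1]);crop(im,"pics/w10c.png",190,40,320,220,4)
print(proj('wrist',[.5956,.2205,.07]),proj('wrist',toolpt(TIP)))
im=get_image("side"); crop(im,"pics/d10.png",190,220,310,340,5)
E
```

```text
time_s: 13.25
tool_pos: [0.5919, 0.1912, 0.2055]
ee_rot: [2.314, 2.123, 0.001]
ft_force: [0.3, 0.1, -0.4]
finger_gap: 0.0147
time_s: 13.55
tool_pos: [0.5912, 0.1816, 0.2045]
ee_rot: [-2.314, -2.124, -0.002]
ft_force: [-0.1, -0.2, -0.2]
finger_gap: 0.0149
t 13.55 tip [0.5917 0.182  0.1247] units to go [1.289 0.018 1.49 ] F [-0.1 -0.2 -0.2] gap 0.0149 z [ 5.e-04  9.e-04 -1.e+00]
[261.17585417 145.87441055] [260.58696303 203.25465984]
```

View pics/w10c.png

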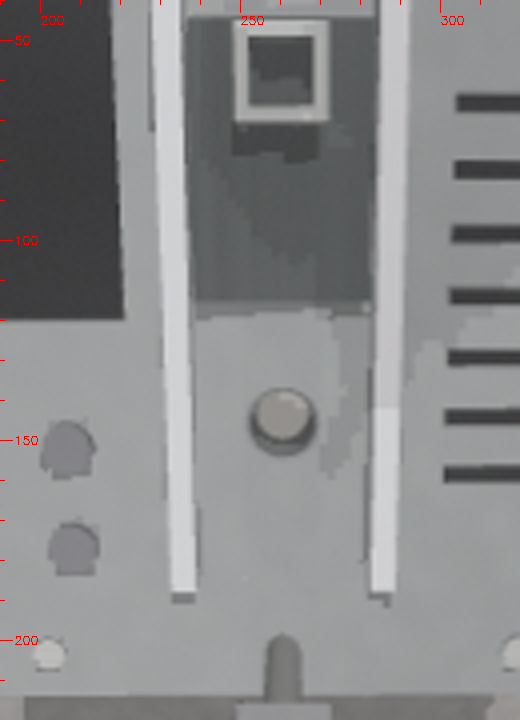

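View pics/d10.png

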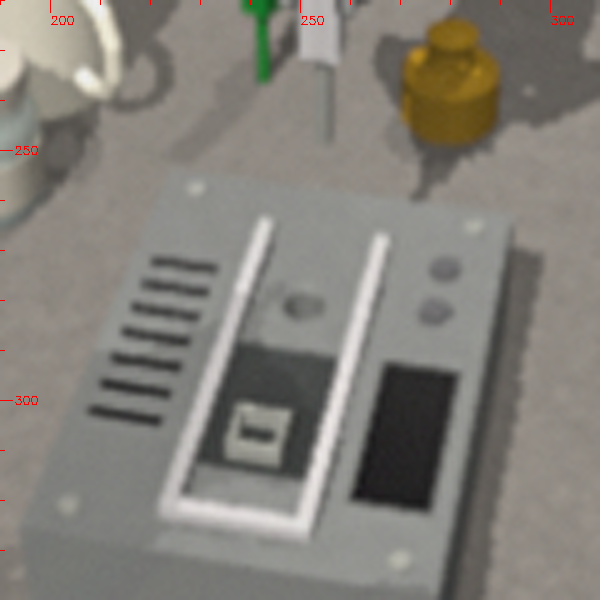

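Run:
```python
from h import *
np.set_printoptions(precision=4,suppress=True)
W=lambda x,y:("wrist",190+x/4,40+y/4)
h=onz(*W(283.5,422),.07);print('hole',h, onz(*W(250,422),.07),onz(*W(317,422),.07))
print('button',onz(*W(284,414),.05))
P=[onz(*W(*a),.0815) for a in [(234,20),(329,20),(329,122),(234,122)]]
c=np.mean(P,0);u=np.array([.0854,.9963]);print('cup',c,'dist',(c[:2]-h[:2])@u)
print('side hole',onz("side",190+301/5,220+306/5,.07))
tipgo([h[0],h[1],.085])
```

```text
hole [0.5952 0.2211 0.07  ] [0.5873 0.2218 0.07  ] [0.6032 0.2204 0.07  ]
button [0.5953 0.2201 0.05  ]
cup [0.6012 0.2966 0.0815] dist 0.07575181851361425
side hole [0.5947 0.2221 0.07  ]
t 13.65 tip [0.5916 0.1825 0.1244] units to go [1.29  0.012 1.312] F [ 0.2  0.7 -1.5] gap 0.0149 z [ 0.0001  0.0006 -1.    ]
```

```bash
python3 -m jog '[{"delta_rot":[0,0,0],"slide":[0.4,0,0],"fingers":-1},{"delta_rot":[0,0,0],"slide":[0.5,0.01,0.2],"fingers":-1},{"delta_rot":[0,0,0],"slide":[0.39,0.01,0.4],"fingers":-1},{"delta_rot":[0,0,0],"slide":[0,0,0.4],"fingers":-1},{"delta_rot":[0,0,0],"slide":[0,0,0.2],"fingers":-1},{"delta_rot":[0,0,0],"slide":[0,0,0.1],"fingers":-1},{"delta_rot":[0,0,0],"slide":[0,0,0],"fingers":-1},{"delta_rot":[0,0,0],"slide":[0,0,0],"fingers":-1}]' 80
python3 - <<'E'
from h import *
tipgo([.5954,.2208,.0735])
im=get_image("wrist"); crop(im,"pics/w11c.png",220,150,300,250,7)
im=get_image("side"); crop(im,"pics/d11.png",190,220,310,320,6)
im=get_image("scene"); crop(im,"pics/s11.png",315,150,415,250,6)
for n in('wrist','scene','side'): print(n,proj(n,[.5954,.2208,.07]),proj(n,toolpt(TIP)))
E
```

```text
time_s: 14.45
tool_pos: [0.5951, 0.2195, 0.1655]
ee_rot: [2.314, 2.124, 0.001]
ft_force: [-0.2, -0.8, -0.9]
finger_gap: 0.0149
t 14.45 tip [0.5957 0.2198 0.0857] units to go [ 0.033 -0.012  0.405] F [-0.2 -0.8 -0.9] gap 0.0149 z [ 6.e-04 -1.e-04 -1.e+00]
wrist [259.94881479 195.90354342] [260.60938894 203.26262307]
scene [357.89169769 215.72038197] [358.83312582 213.18980998]
side [249.9186623  280.71558274] [249.65851857 274.50001382]
```

View pics/w11c.png

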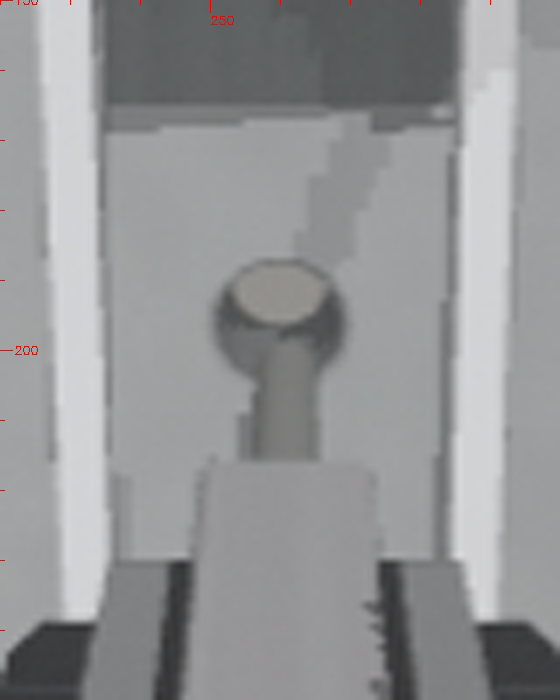

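View pics/d11.png

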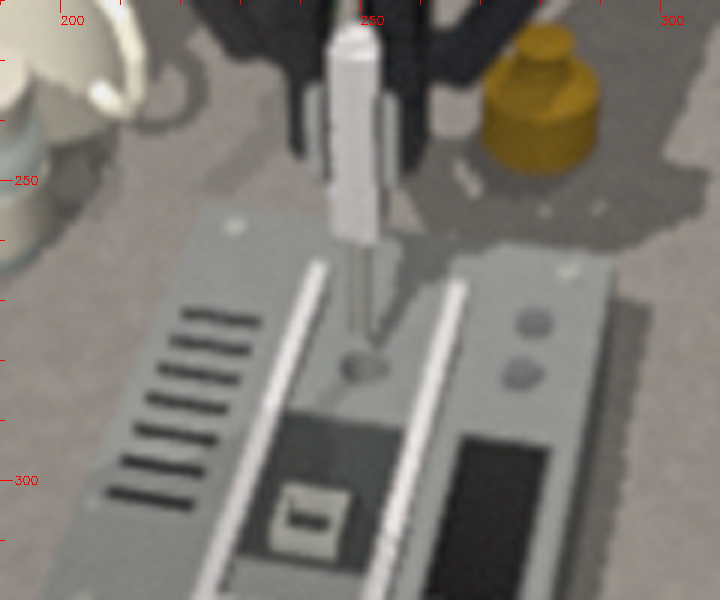

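View pics/s11.png

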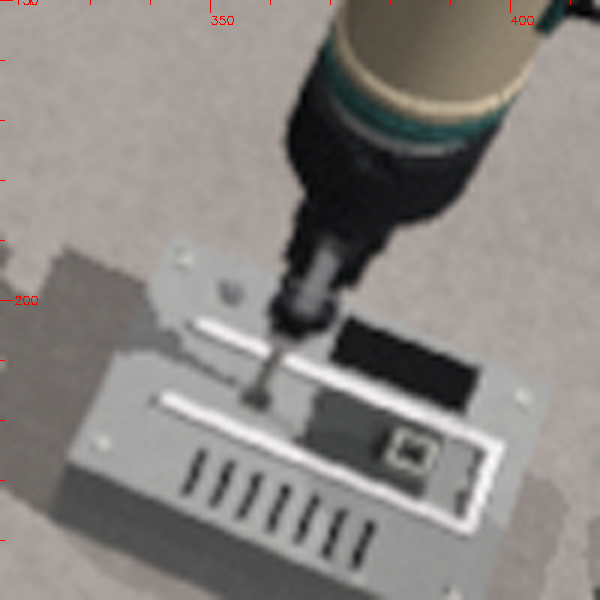

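```bash
python3 -m jog '[{"delta_rot":[0,0,0],"slide":[0.02,-0.03,0.2],"fingers":-1},{"delta_rot":[0,0,0],"slide":[0,0,0.25],"fingers":-1},{"delta_rot":[0,0,0],"slide":[0,0,0.25],"fingers":-1},{"delta_rot":[0,0,0],"slide":[0,0,0.15],"fingers":-1},{"delta_rot":[0,0,0],"slide":[0,0,0.05],"fingers":-1},{"delta_rot":[0,0,0],"slide":[0,0,0],"fingers":-1},{"delta_rot":[0,0,0],"slide":[0,0,0],"fingers":-1}]' 80
python3 - <<'E'
from h import *
tipgo([.5954,.2208,.05])
im=get_image("wrist"); crop(im,"pics/w12c.png",220,150,300,250,7)
E
```

```text
time_s: 15.3
tool_pos: [0.5942, 0.2206, 0.1383]
ee_rot: [2.314, 2.125, 0.0]
ft_force: [0.0, -0.1, -1.2]
finger_gap: 0.0152
t 15.3 tip [0.5948 0.2209 0.0585] units to go [-0.001  0.022  0.283] F [ 0.  -0.1 -1.2] gap 0.0152 z [ 4.e-04 -0.e+00 -1.e+00]
```

View pics/w12c.png

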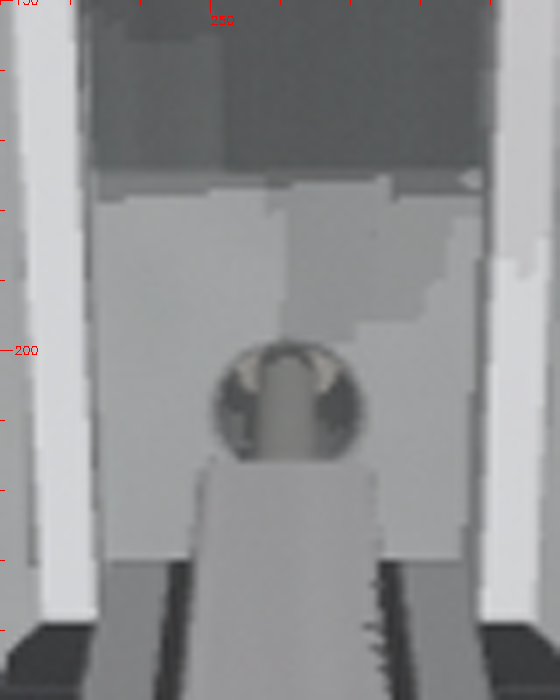

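```bash
python3 -m jog '[{"delta_rot":[0,0,0],"slide":[0,0,0.1],"fingers":-1},{"delta_rot":[0,0,0],"slide":[0,0,0.1],"fingers":-1},{"delta_rot":[0,0,0],"slide":[0,0,0.05],"fingers":-1},{"delta_rot":[0,0,0],"slide":[0,0,0],"fingers":-1},{"delta_rot":[0,0,0],"slide":[0,0,0],"fingers":-1}]' 80
python3 - <<'E'
from h import *
for i in range(2): tipgo([.5954,.2208,.0435])
E
python3 -m jog '[{"delta_rot":[0,0,0],"slide":[0,0,0.05],"fingers":-1},{"delta_rot":[0,0,0],"slide":[0,0,0.05],"fingers":-1},{"delta_rot":[0,0,0],"slide":[0,0,0],"fingers":-1},{"delta_rot":[0,0,0],"slide":[0,0,0],"fingers":-1}]' 80
python3 - <<'E'
from h import *
tipgo([.5954,.2208,.0435])
E
```

```text
time_s: 15.85
tool_pos: [0.594, 0.2206, 0.1306]
ee_rot: [2.314, 2.125, -0.0]
ft_force: [0.5, 0.3, -0.7]
finger_gap: 0.0152
t 15.85 tip [0.5945 0.2208 0.0508] units to go [0.002 0.03  0.243] F [ 0.5  0.3 -0.7] gap 0.0152 z [-1.e-04 -1.e-04 -1.e+00]
t 15.85 tip [0.5945 0.2208 0.0508] units to go [0.002 0.03  0.243] F [ 0.5  0.3 -0.7] gap 0.0152 z [-1.e-04 -1.e-04 -1.e+00]
time_s: 16.25
tool_pos: [0.5942, 0.2206, 0.128]
ee_rot: [2.314, 2.125, 0.001]
ft_force: [-0.6, -1.1, 2.2]
finger_gap: 0.0152
t 16.25 tip [0.5947 0.2209 0.0482] units to go [-0.002  0.022  0.156] F [-0.6 -1.1  2.2] gap 0.0152 z [ 6.e-04  1.e-04 -1.e+00]
```

```bash
python3 -m jog '[{"delta_rot":[0,0,0],"slide":[0,0,0.05],"fingers":-1},{"delta_rot":[0,0,0],"slide":[0,0,0.05],"fingers":-1},{"delta_rot":[0,0,0],"slide":[0,0,0],"fingers":-1},{"delta_rot":[0,0,0],"slide":[0,0,0],"fingers":-1}]' 80
python3 - <<'E'
from h import *
tipgo([.5954,.2208,.0435])
E
python3 -m jog '[{"delta_rot":[0,0,0],"slide":[0,0,0.05],"fingers":-1},{"delta_rot":[0,0,0],"slide":[0,0,0],"fingers":-1},{"delta_rot":[0,0,0],"slide":[0,0,0],"fingers":-1}]' 80
python3 - <<'E'
from h import *
tipgo([.5954,.2208,.0435])
E
python3 -m jog '[{"delta_rot":[0,0,0],"slide":[0,0,0],"fingers":-1}]' 80
```

```text
time_s: 16.65
tool_pos: [0.5942, 0.2206, 0.1249]
ee_rot: [2.314, 2.125, 0.001]
ft_force: [-0.2, -0.9, 4.0]
finger_gap: 0.0151
t 16.65 tip [0.5948 0.2209 0.0451] units to go [-0.001  0.021  0.054] F [-0.2 -0.9  4. ] gap 0.0151 z [ 6.e-04  0.e+00 -1.e+00]
time_s: 16.95
tool_pos: [0.5942, 0.2206, 0.1233]
ee_rot: [2.314, 2.125, 0.001]
ft_force: [0.3, -0.7, 4.1]
finger_gap: 0.015
t 16.95 tip [0.5948 0.2209 0.0435] units to go [-0.002  0.021  0.002] F [ 0.3 -0.7  4.1] gap 0.015 z [ 5.e-04  1.e-04 -1.e+00]
time_s: 17.05
tool_pos: [0.5942, 0.2206, 0.1234]
ee_rot: [2.314, 2.125, 0.001]
ft_force: [-0.7, 0.7, 4.6]
finger_gap: 0.0151
```

```bash
for i in 1 2 3 4; do python3 -m jog '[{"delta_rot":[0,0,0],"slide":[0,0,0],"fingers":-1}]' 80 | grep ft_; done; python3 -m jog '[{"delta_rot":[0,0,0],"slide":[0,0,0.015],"fingers":-1}]' 80; for i in 1 2 3 4 5 6; do python3 -m jog '[{"delta_rot":[0,0,0],"slide":[0,0,0],"fingers":-1}]' 80 | egrep 'ft_|tool'; done
python3 - <<'E'
from h import *
tipgo([.5954,.2208,.0435])
im=get_image("side"); crop(im,"pics/d13.png",190,220,310,320,6)
im=get_image("wrist"); crop(im,"pics/w13.png",170,80,340,250,4)
im=get_image("scene"); cv2.imwrite("pics/s13.png",im[:,:,::-1])
E
```

```text
ft_force: [1.2, 0.8, 5.3]
ft_force: [0.0, -0.3, 5.1]
ft_force: [0.1, 0.5, 4.4]
ft_force: [0.3, -0.1, 5.0]
time_s: 17.55
tool_pos: [0.5942, 0.2206, 0.1228]
ee_rot: [2.314, 2.125, 0.001]
ft_force: [0.5, 0.2, 4.7]
finger_gap: 0.0149
tool_pos: [0.5942, 0.2206, 0.1228]
ft_force: [0.4, -0.0, 3.5]
tool_pos: [0.5942, 0.2206, 0.1228]
ft_force: [1.1, 0.4, 6.0]
tool_pos: [0.5942, 0.2206, 0.1228]
ft_force: [1.2, 0.4, 4.2]
tool_pos: [0.5942, 0.2206, 0.1228]
ft_force: [0.9, -0.3, 5.4]
tool_pos: [0.5942, 0.2206, 0.1228]
ft_force: [1.9, -0.2, 4.5]
tool_pos: [0.5942, 0.2206, 0.1228]
ft_force: [0.8, 0.1, 4.8]
t 18.15 tip [0.5947 0.2209 0.043 ] units to go [-0.     0.022 -0.018] F [0.8 0.1 4.8] gap 0.0152 z [ 4.e-04  0.e+00 -1.e+00]
```

View pics/d13.png

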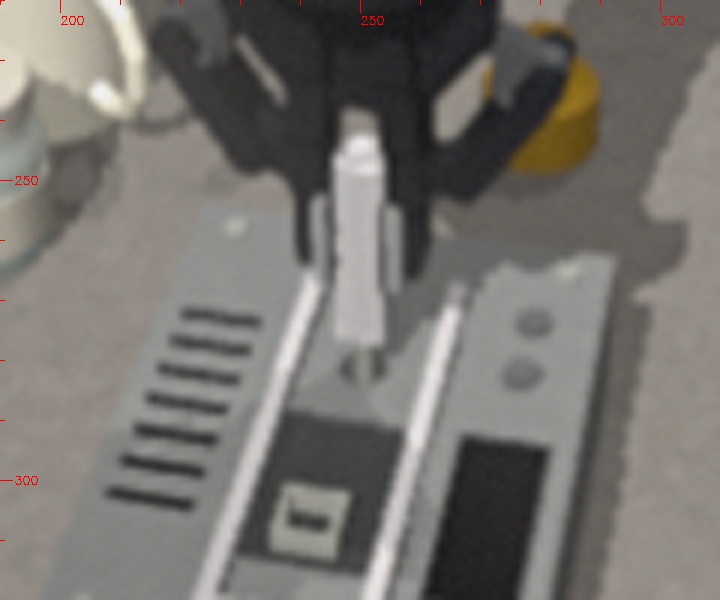

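View pics/w13.png

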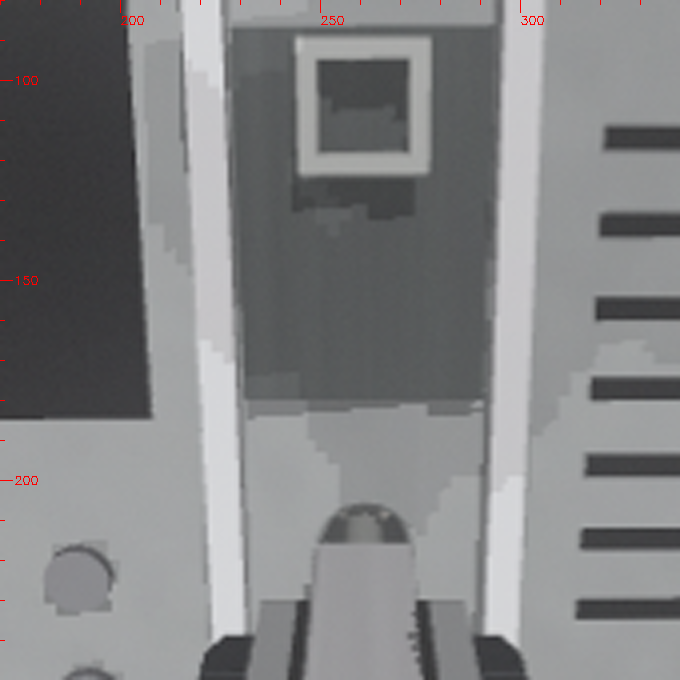

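View pics/s13.png

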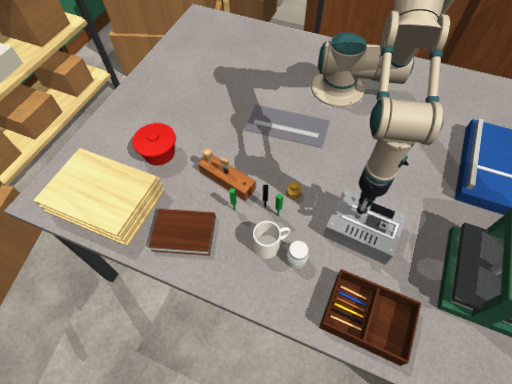

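```bash
python3 -c "
from plant import bot
print(bot.sign_off())"
```

```text
the job is handed in; nothing more can be done
None
```

I took the reset pin out of the rack, opened the shutter with its tip in the cup, and pressed the recessed button through the hole. I handed in at about 18.3 s of the 64 s, with the pin gripped at 80 N and the button held down. The hand-in reports no verdict, so these are my own last checks:

- **Button:** the pin tip's calculated height is 0.043 m, about 7 mm below the button's rest height, at an upward force of about 4–6 N. The single readings are noisy by about 1 N. With the force sensor's bias of about −0.7 N allowed for, that fits a press of 6.5–7 mm, short of the stop.
- **Tip position:** the tip is about 27 mm below the hole's mouth and within about 1 mm of its axis.
- **Shutter:** the drag was about 30 mm/s, and a force rise to about 5.6 N with no further travel showed the stop. The later wrist picture put the cup 75.8 mm from the hole, against 77 mm when fully open. That makes it about 54 mm open, the difference being within the measuring error.
- **Other things:** the final scene picture shows the tools and other objects still in their places, judged by eye.

The scene and side cameras disagreed with my tip estimate by up to about 2 mm, mostly in height. That is about their calibration error, and I relied on the wrist camera. No check failed.

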